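# Close the label-core bin: tuck the cover under the lip and snap it down

## Robot

A 6-joint arm with a two-finger parallel gripper is mounted at the origin on the work surface. World frame = base frame: x ahead of the robot, y to its left, z up, the work surface at z = 0. Lengths are in m, angles in rad, forces in N, time in s.
With the tool pointing down it reaches from about 0.35 to 0.725 m from the base axis. Payload 4.3 kg.
Tool frame: the origin (TCP) lies at the very end of the fingers, on their centre line; the grasp point (between the pads) lies 19 mm behind it; z points along the fingers, y is the line along which they close (so a half turn about z gives the same grasp; the last joint's range is limited). The gripper opens to 85 mm and grips with 20 to 120 N. Pads are 22 mm wide; open, the fingers measure 114 mm over their backs; the gripper's body (76 mm by 85 mm) begins 54 mm behind the grasp point. The pads swing forward as they close: fully open they stand 13 mm farther back than shut.
Start: joints at [-1.39, 0.377, 0.081, 1.274, 0, 1.46], TCP at [0.165, -0.551, 0.231] pointing down, gripper open.
Joint ranges: [-2.72, 2.72], [-0.84, 1.66], [-1.02, 1.22], [-1.77, 2.12], [-1.37, 1.28], [-3.14, 3.14]. Speed limits (rad/s): [2.57, 2.57, 3.14, 3.14, 3.14, 3.14].

## Interface

Orientations are given as a unit quaternion [w, x, y, z].
In Python, from bench import state, viewer, env gives the robot as it stands.
- The arm moves only by the tool servo_tool, never from a script. Its argument "rows" is a list of rows, each an object with "linear": the shift along the world's x, y, z in m, a list of three; "angular": the turn, a rotation vector about the world's x, y, z in degrees, a list of three; "fingers": the opening, from 0 (shut) to 1 (fully open). In form: [{"linear": [x, y, z], "angular": [wx, wy, wz], "fingers": fingers}, ...]. A call has 1 to 20 rows; each row is the pose to reach, as a shift and turn from the pose commanded when the call began; what a row does not reach only later rows make up. A row lasts 1/12 s, in which the tool goes at most 41.7 mm and 7.16 degrees, less where a joint would pass 70% of its speed; a pose out of reach is approached as far as the arm can. A call with a gripper value outside its range is refused whole. The fingers move at their own pace and stop on an object; the grip force is fixed at half the most. Time passes only in rows, so rows that repeat a pose let the fingers close. It gives the time, the measured TCP pose, the force, the opening and the grip force at its end, in the units of the state.
- state(): the state, without advancing time (a new reading comes with each control period).
- viewer.capture(name): name is "side" or "top" or "wrist"; returns the picture (384x512x3 uint8, red, green, blue); there is no depth.
- viewer.camera_params(name): a dict with "camera_matrix" (3x3 intrinsics, pixels), "R" (3x3) and "t" (3): a world point X has camera coordinates R X + t; the wrist camera has in their place "T_tool_cam" (4x4, takes a point from camera to tool coordinates, whose origin is the TCP and whose axes are the flange's). Camera axes: x right, y down, z forward; pixel columns grow to the right and rows downward; lengths in m; the calibration is good to about 2 mm. A picture is of the moment at which its call begins: read the wrist's pose just before it. camera_params takes no time and is no camera call.
- env.sign_off(): hands the job in; it is judged then, once.
The state is a dict: "clock": time; "joints": joint angles; "dq": joint speeds; "joint_torque": joint torques, N m; "eef_pos": TCP position; "orientation": TCP orientation; "wrist_force": force on the tool from outside, world axes, zero at the start; "wrist_torque": the same for the moment, N m; "gripper_width": opening from 0.0 (shut) to 1.0 (fully open); "finger_force": force on a finger pad.
Only numpy, scipy, OpenCV 4.12 (cv2) and the standard library are available. Lean on these libraries where they do the work, as an engineer would, in place of code of your own. Each camera call takes 0.05 s, during which the arm holds its last target. There are 200 camera calls.

## Task

Close the small white bin with the loose cover that lies on the sloping stand: tuck one long edge of the cover under the bin's overhanging lip, lower the cover onto the rim, and press it home until it sits flat and level with the steel spring clip snapped over its other edge. Then let go, and leave the label roll, the carton and the scanner where they are.

Things in the scene. Friction and masses are not known exactly. Their poses are not given: they have to be found in the camera images.
- cover: Loose white plastic cover, 0.16 kg: plate 120 (x) by 150 (y) by 6 mm, with a solid rib handle across the middle of its top, 14 mm thick (x), 60 mm long (y), from 6 to 40 mm above the underside. Origin: centre of the underside; z out of the handle side. Either long edge may go under the lip. Starts on the stand, tilted 28 degrees with it, handle up.
- bin: White plastic bin fixed to the bench, 145 (x) by 176 (y) mm, open top about 100 by 140 mm. Origin: centre of its underside; z up; lip on its -x side, clip on its +x side. Flat rim 85 mm above the origin, where the cover lies. Side ribs 5 mm high, inner faces at y = -78 and 78 mm. On the +x side two stops 6 mm high, inner faces at x = 62 mm.
- bin_seat (a point): Centre of the rim plane (bin x = y = 0, 85 mm up), axes as the bin's: where the closed cover's origin belongs, its x along the bin's x; the ribs and stops leave it about 2 mm in x and 3 mm in y either way.
- bin_lip (a point): Middle of the lower inner corner of the lip (bin x = -50 mm, 12 mm above the rim). The lip is 164 mm long (y), 5 mm thick, and overhangs by 11.5 mm from a stop wall at x = -61.5 mm. Lip and clip keep the cover from going in level or straight down: it goes in tilted 8 to 20 degrees, lip edge low.
- clip (a joint): Sprung steel clip, 36 mm wide, mid +x side of the bin, hinged 45 mm below the rim at bin x = 70 mm. Rad: 0 at rest, to 0.2 as its nose is pushed outwards (+x). Its face slopes from x = 63.5 mm, 22 mm above the rim, in and down to the nose. Pressing the cover's edge down the slope (5 to 15 N) pushes it aside until it snaps back over the cover.
- clip_nose (a point): Tip of the clip's nose, its lowest and innermost point: at rest at bin x = 56 mm, y = 0, 7 mm above the rim (1 mm above the closed cover).
- stand: Fixed sloping stand, a 134 by 160 mm grey plate on aluminium feet, tilted 28 degrees about its y, its low edge on the +x side, away from the robot, with a ledge 5 mm high on which the cover rests. Origin: centre of its foot on the bench; z up; the middle of the sloping surface is 60 mm above it.
- label_roll: Bystander: white paper roll standing on end, 54 mm diameter, 40 mm high, 26 mm hole. Origin: centre of underside.
- carton: Bystander: small brown carton 90 (x) by 70 (y) by 50 mm high. Origin: centre of underside.
- scanner: Bystander: black hand scanner lying down, about 130 mm long (x), 56 mm wide and 32 mm high at its head (+x). Origin: underside, middle of the handle.
Things that resemble listed ones, but are neither listed nor needed, are in the scene too. There is more than one size of the cover; the one meant has the size given above.

How it is judged:
At the end, for the whole second after the job is handed in: The cover lies at rest, handle up, on the bin's rim: its origin within 4 mm in x, 5 mm in y and 2.5 mm in height of bin_seat, tilt under 0.03 rad, square to the bin within 0.08 rad, and the clip snapped back over it (clip angle under 0.03 rad) (z of cover in the frame of bin_seat between -0.002 and 0.0025 m and x of cover in the frame of bin_seat between -0.004 and 0.004 m and y of cover in the frame of bin_seat between -0.005 and 0.005 m and angle between cover's own z axis and vertical below 0.03 rad and angle between the x axis of cover and the x axis of bin, either way round below 0.08 rad and value of joint clip below 0.03 rad and linear speed of cover below 0.02 m/s); the robot touches nothing.
It fails at once if label roll is shoved more than 40 mm or tipped (distance of label_roll from where it was at the start of the episode above 0.04 m or angle between label_roll's own z axis and vertical above 0.5 rad).
It fails at once if carton is shoved more than 40 mm or tipped (distance of carton from where it was at the start of the episode above 0.04 m or angle between carton's own z axis and vertical above 0.5 rad).
It fails at once if scanner is shoved more than 40 mm or tipped (distance of scanner from where it was at the start of the episode above 0.04 m or angle between scanner's own z axis and vertical above 0.5 rad).
It also fails if it takes over 45 s, if anything falls off the work surface, if the arm or the gripper's body presses on something with over 40 N, if the wrist force passes 120 N, or if a joint passes its speed limit or range.

## Working session

There is one attempt and no reset: what is moved stays moved. The work goes in short steps, Python scripts to look and compute and a tool call to move; the robot and the scene stay as the last step left them, time stands still between calls to the robot, and variables do not carry over. Pictures are saved under pics/ and viewed, at most 11 in all, crops included, and the job is handed in when it is done.

Besides the shell and the picture viewer there is one more tool, called after "Emit:" as a command line: name --argument value ..., lists and objects as JSON in quotes. servo_tool: Moves the arm, as the interface text tells. Its arguments: {"type":"object","properties":{"rows":{"type":"array","items":{"type":"object","properties":{"linear":{"type":"array","items":{"type":"number"}},"angular":{"type":"array","items":{"type":"number"}},"fingers":{"type":"number"}}}}},"required":["rows"]}

```bash
mkdir -p pics; ls
python3 - <<'E'
from bench import state,viewer
import cv2,numpy as np
s=state();print({k:np.round(v,4) for k,v in s.items()})
for n in("side","top"):
    im=viewer.capture(n);cv2.imwrite(f"pics/{n}0.png",im[...,::-1])
for n in("side","top","wrist"):
    print(n,{k:np.round(v,4).tolist() for k,v in viewer.camera_params(n).items()})
E
```

```text
pics
{'clock': np.float64(0.0), 'joints': array([-1.3903,  0.3781,  0.0797,  1.2744, -0.    ,  1.4605]), 'dq': array([-0.0014, -0.0004, -0.0003, -0.0005,  0.0001, -0.0017]), 'joint_torque': array([ 1.40000e-03, -4.63601e+01,  2.69877e+01,  2.07000e-02,
        0.00000e+00,  0.00000e+00]), 'eef_pos': array([ 0.1648, -0.5502,  0.2304]), 'orientation': array([-0.001 ,  0.9894,  0.1449, -0.    ]), 'wrist_force': array([0.0398, 0.6149, 0.1187]), 'wrist_torque': array([ 0.0455, -0.0091,  0.0314]), 'finger_force': np.float64(0.0), 'gripper_width': np.float64(0.9994)}
side {'camera_matrix': [[391.6705, 0.0, 253.1948], [0.0, 391.6705, 190.5775], [0.0, 0.0, 1.0]], 'R': [[-0.9682, -0.2497, -0.0163], [-0.1244, 0.5367, -0.8345], [0.2171, -0.806, -0.5507]], 't': [0.4872, 0.1424, 0.9139]}
top {'camera_matrix': [[348.4644, 0.0, 255.7745], [0.0, 348.4644, 191.9645], [0.0, 0.0, 1.0]], 'R': [[-0.0224, -0.9997, -0.0011], [-0.9962, 0.0224, -0.0837], [0.0837, -0.0008, -0.9965]], 't': [0.0012, 0.5251, 1.0365]}
wrist {'camera_matrix': [[287.0687, 0.0, 259.3791], [0.0, 287.0687, 190.9284], [0.0, 0.0, 1.0]], 'T_tool_cam': [[-0.0007, -0.9636, -0.2675, 0.0664], [1.0, -0.0005, -0.0009, -0.0001], [0.0007, -0.2675, 0.9636, -0.1433], [0.0, 0.0, 0.0, 1.0]]}
```

View pics/top0.png

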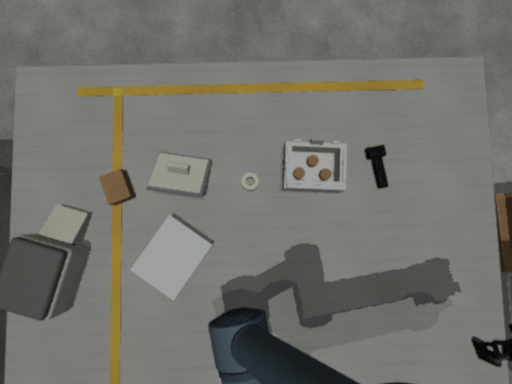

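View pics/side0.png

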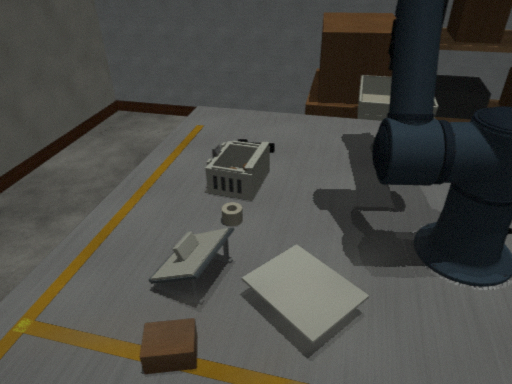

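The top view shows the bin at (315,165) with its clip at (317,141). The label roll is at (250,181), the scanner at (377,165) and the carton at (116,187).

Three things could be the cover:
- **(179,173):** a plate with a rib handle on a sloping stand.
- **(172,257):** a bigger flat plate with no handle.
- **(65,222):** a small panel on a dark box.

The first fits, because it has a handle, is tilted and lies on the stand. I'll confirm it in a wrist crop.

```bash
cat > h.py <<'E'
import numpy as np,cv2
from bench import state,viewer,env
from scipy.spatial.transform import Rotation as Rn
def cam(n):
    p=viewer.camera_params(n);K=np.array(p["camera_matrix"])
    if n=="wrist":
        s=state();w,x,y,z=s["orientation"];T=np.eye(4);T[:3,:3]=Rn.from_quat([x,y,z,w]).as_matrix();T[:3,3]=s["eef_pos"]
        C=T@np.array(p["T_tool_cam"]);return K,C[:3,:3],C[:3,3]
    R=np.array(p["R"]);return K,R.T,-R.T@np.array(p["t"])
def rays(c,uv):
    K,R,o=c;uv=np.atleast_2d(uv).astype(float)
    d=(R@np.linalg.inv(K)@np.c_[uv,np.ones(len(uv))].T).T
    return o,d
def plane(c,uv,z):
    o,d=rays(c,uv);return o+d*((z-o[2])/d[:,2])[:,None]
def proj(c,X):
    K,R,o=c;q=(K@R.T@(np.atleast_2d(X)-o).T).T;return q[:,:2]/q[:,2:]
def tri(c1,a,c2,b):
    o1,d1=rays(c1,a);o2,d2=rays(c2,b);out=[];g=[]
    for x,y in zip(d1,d2):
        k,*_=np.linalg.lstsq(np.c_[x,-y],o2-o1,rcond=None);p,q=o1+x*k[0],o2+y*k[1];out.append((p+q)/2);g.append(np.linalg.norm(p-q))
    return np.array(out),np.array(g)
def shot(n,f):
    c=cam(n);im=viewer.capture(n)[...,::-1].copy();cv2.imwrite(f"pics/{f}.png",im);np.savez(f"pics/{f}.npz",K=c[0],R=c[1],o=c[2]);return im,c
def load(f):
    z=np.load(f"pics/{f}.npz");return cv2.imread(f"pics/{f}.png"),(z["K"],z["R"],z["o"])
E
python3 - <<'E'
from h import *
c=cam("top")
for n,uv,z in[("cover",(179,174),.06),("handle",(178,168),.09),("bin",(315,166),.085),("clip",(317,141),.09),("roll",(250,181),.04),("carton",(116,187),.05),("scanner",(377,165),.03),("cc",[(158,153),(211,160),(203,194),(148,187)],.06)]:print(n,plane(c,uv,z).round(3).tolist())
E
```

```text
cover [[0.58, 0.214, 0.06]]
handle [[0.593, 0.21, 0.09]]
bin [[0.591, -0.182, 0.085]]
clip [[0.662, -0.19, 0.09]]
roll [[0.557, 0.006, 0.04]]
carton [[0.547, 0.403, 0.05]]
scanner [[0.598, -0.38, 0.03]]
cc [[0.644, 0.276, 0.06], [0.619, 0.119, 0.06], [0.519, 0.144, 0.06], [0.544, 0.305, 0.06]]
```

Emit:
servo_tool --rows '[{"linear": [0.42, 0.3, 0.02], "angular": [0, 0, 73], "fingers": 1}, {"linear": [0.42, 0.3, 0.02], "angular": [0, 0, 73], "fingers": 1}, {"linear": [0.42, 0.3, 0.02], "angular": [0, 0, 73], "fingers": 1}, {"linear": [0.42, 0.3, 0.02], "angular": [0, 0, 73], "fingers": 1}, {"linear": [0.42, 0.3, 0.02], "angular": [0, 0, 73], "fingers": 1}, {"linear": [0.42, 0.3, 0.02], "angular": [0, 0, 73], "fingers": 1}, {"linear": [0.42, 0.3, 0.02], "angular": [0, 0, 73], "fingers": 1}, {"linear": [0.42, 0.3, 0.02], "angular": [0, 0, 73], "fingers": 1}, {"linear": [0.42, 0.3, 0.02], "angular": [0, 0, 73], "fingers": 1}, {"linear": [0.42, 0.3, 0.02], "angular": [0, 0, 73], "fingers": 1}, {"linear": [0.42, 0.3, 0.02], "angular": [0, 0, 73], "fingers": 1}, {"linear": [0.42, 0.3, 0.02], "angular": [0, 0, 73], "fingers": 1}, {"linear": [0.42, 0.3, 0.02], "angular": [0, 0, 73], "fingers": 1}, {"linear": [0.42, 0.3, 0.02], "angular": [0, 0, 73], "fingers": 1}, {"linear": [0.42, 0.3, 0.02], "angular": [0, 0, 73], "fingers": 1}]'

```text
clock: 1.35
eef_pos: [0.5851, -0.2501, 0.2504]
orientation: [-0.001, 0.708, 0.706, -0.0]
wrist_force: [-0.6, -0.7, 0.9]
gripper_width: 0.998
finger_force: 0.0
```

Run:
```python
from h import *
im,c=shot("wrist","bin1");s=state();print(s["clock"],s["joints"],s["eef_pos"],s["orientation"])
```

```text
1.4 [-5.04985714e-01  5.10082090e-01  3.36232888e-01  1.39820330e+00
 -6.72728194e-04  1.07137394e+00] [ 0.58436657 -0.25094524  0.25069647] [-5.09079497e-04  7.09070649e-01  7.05137084e-01 -4.98468100e-04]
```

View pics/bin1.png

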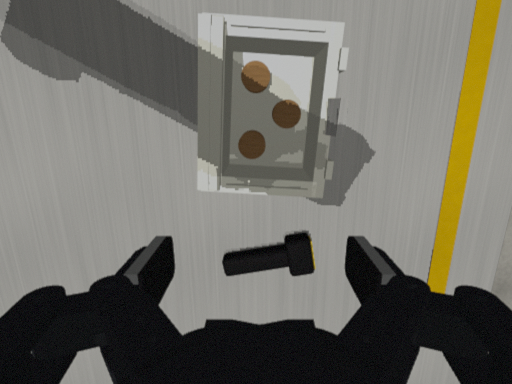

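The wrist view shows the bin with its lip along the left (u 198–224, v 12–192), the clip at (333,116) and the stops at (343,60) and (330,170). The scanner is at (285,257), between the fingers but far below them. I'll take a second view from another place next.

Emit:
servo_tool --rows '[{"linear": [-0.07, 0.04, -0.02], "angular": [0, 0, 0], "fingers": 1}, {"linear": [-0.07, 0.04, -0.02], "angular": [0, 0, 0], "fingers": 1}, {"linear": [-0.07, 0.04, -0.02], "angular": [0, 0, 0], "fingers": 1}, {"linear": [-0.07, 0.04, -0.02], "angular": [0, 0, 0], "fingers": 1}]'

```text
clock: 1.73
eef_pos: [0.5074, -0.2085, 0.2275]
orientation: [-0.006, 0.71, 0.704, -0.002]
wrist_force: [1.1, -0.6, 0.3]
gripper_width: 0.996
finger_force: 0.0
```

Run:
```python
from h import *
im,c=shot("wrist","bin2")
a,_=load("bin1")
A=cv2.resize(a[5:205,190:355],None,fx=2.4,fy=2.4,interpolation=cv2.INTER_CUBIC)
o,d=rays(c,(0,0));p=proj(c,[[.59,-.18,.085]])[0];u,v=map(int,p);print(p)
y0=max(0,v-100);x0=u-82
B=cv2.resize(im[y0:y0+200,x0:x0+165],None,fx=2.4,fy=2.4,interpolation=cv2.INTER_CUBIC);print(x0,y0)
C=np.hstack([A,B]);C=cv2.convertScaleAbs(C,alpha=1.2);print(C.shape)
cv2.imwrite("pics/bincmp.png",C)
```

```text
[345.19476735 152.18612562]
263 52
(480, 792, 3)
```

View pics/bincmp.png

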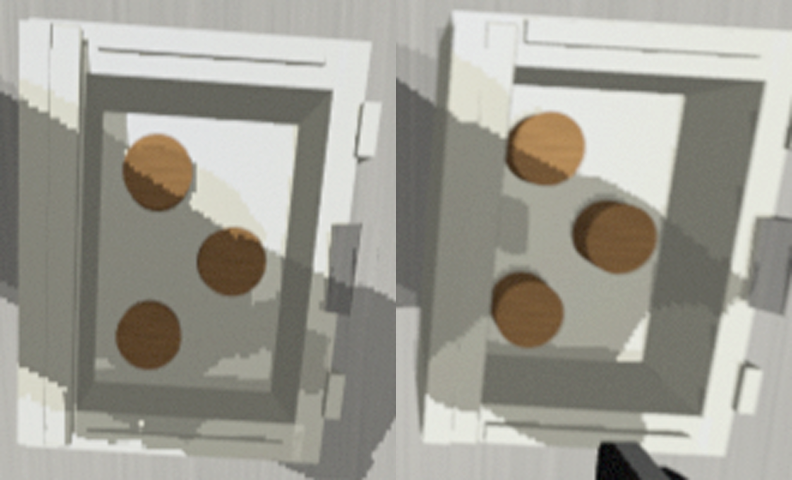

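Run:
```python
from h import *
a,c1=load("bin1");b,c2=load("bin2")
L=np.array([[332,92],[296,424],[20,20],[18,443],[318,462],[360,225],[330,312],[358,155],[327,418],[330,62],[282,440]],float)/2.4+[190,5]
Rr=(np.array([[764,83],[702,414],[452,10],[424,442],[725,455],[792,217],[750,312],[788,148],[737,412],[762,56],[690,434]],float)-[396,0])/2.4+[263,52]
P,g=tri(c1,L,c2,Rr)
for n,p,q in zip("openTR openBR outTL outBL outBR clipTR clipBL stopT stopB ribT ribB".split(),P,g):print(n,(p*1000).round(1),(q*1000).round(1))
print(state()["eef_pos"])
print("plane .085 v1",(plane(c1,L[[0,1]],.085)*1000).round(1).tolist(),"v2",(plane(c2,Rr[[0,1]],.085)*1000).round(1).tolist())
```

```text
openTR [ 650.9 -119.3   87.4] 0.1
openBR [ 643.3 -257.5   84.5] 0.6
outTL [528.8 -94.9  97.7] 2.1
outBL [ 519.5 -260.2  107.1] 0.1
outBR [ 653.1 -274.5   90. ] 0.0
clipTR [ 663.7 -170.4   96.2] 1.1
clipBL [ 652.3 -206.9   97.6] 2.2
stopT [ 662.3 -143.5   89.9] 0.4
stopB [ 655.9 -253.9   90.2] 0.5
ribT [ 649.2 -109.    87.4] 1.3
ribB [ 635.7 -263.4   92.2] 0.1
[ 0.51160648 -0.21076578  0.23026641]
plane .085 v1 [[651.4, -118.8, 85.0], [643.1, -257.7, 85.0]] v2 [[652.1, -119.1, 85.0], [643.2, -257.1, 85.0]]
```

The bin's rim triangulates to z≈0.086. Its yaw is about -3.4° and its centre is near (0.5975, -0.185). Next I'll look at the cover.

Emit:
servo_tool --rows '[{"linear": [0.06, 0.34, 0.05], "angular": [0, 0, -8], "fingers": 1}, {"linear": [0.06, 0.34, 0.05], "angular": [0, 0, -8], "fingers": 1}, {"linear": [0.06, 0.34, 0.05], "angular": [0, 0, -8], "fingers": 1}, {"linear": [0.06, 0.34, 0.05], "angular": [0, 0, -8], "fingers": 1}, {"linear": [0.06, 0.34, 0.05], "angular": [0, 0, -8], "fingers": 1}, {"linear": [0.06, 0.34, 0.05], "angular": [0, 0, -8], "fingers": 1}, {"linear": [0.06, 0.34, 0.05], "angular": [0, 0, -8], "fingers": 1}, {"linear": [0.06, 0.34, 0.05], "angular": [0, 0, -8], "fingers": 1}, {"linear": [0.06, 0.34, 0.05], "angular": [0, 0, -8], "fingers": 1}, {"linear": [0.06, 0.34, 0.05], "angular": [0, 0, -8], "fingers": 1}, {"linear": [0.06, 0.34, 0.05], "angular": [0, 0, -8], "fingers": 1}, {"linear": [0.06, 0.34, 0.05], "angular": [0, 0, -8], "fingers": 1}]'

```text
clock: 2.78
eef_pos: [0.5763, 0.1279, 0.2823]
orientation: [0.001, 0.757, 0.653, 0.001]
wrist_force: [-0.4, -0.0, -0.4]
gripper_width: 1.003
finger_force: 0.0
```

Run:
```python
from h import *
shot("wrist","cov1");print(state()["eef_pos"])
```

```text
[0.57588539 0.12755803 0.2819731 ]
```

Emit:
servo_tool --rows '[{"linear": [-0.08, 0.02, -0.01], "angular": [0, 0, 0], "fingers": 1}, {"linear": [-0.08, 0.02, -0.01], "angular": [0, 0, 0], "fingers": 1}, {"linear": [-0.08, 0.02, -0.01], "angular": [0, 0, 0], "fingers": 1}, {"linear": [-0.08, 0.02, -0.01], "angular": [0, 0, 0], "fingers": 1}, {"linear": [-0.08, 0.02, -0.01], "angular": [0, 0, 0], "fingers": 1}]'

```text
clock: 3.25
eef_pos: [0.4955, 0.148, 0.272]
orientation: [0.001, 0.757, 0.653, 0.001]
wrist_force: [-0.0, 0.3, -0.0]
gripper_width: 1.0
finger_force: 0.0
```

Run:
```python
from h import *
im,c2=shot("wrist","cov2");print(state()["eef_pos"],state()["clock"])
a,c1=load("cov1");out=[]
for i,c in((a,c1),(im,c2)):
    u,v=map(int,proj(c,[[.58,.214,.06]])[0]);x0=u-90;y0=max(0,v-100);print(x0,y0)
    out.append(cv2.resize(i[y0:y0+200,x0:x0+180],(396,440),interpolation=cv2.INTER_CUBIC))
cv2.imwrite("pics/covcmp.png",np.hstack(out))
```

```text
[0.49653355 0.14817407 0.27236846] 3.3
162 0
232 2
```

View pics/covcmp.png

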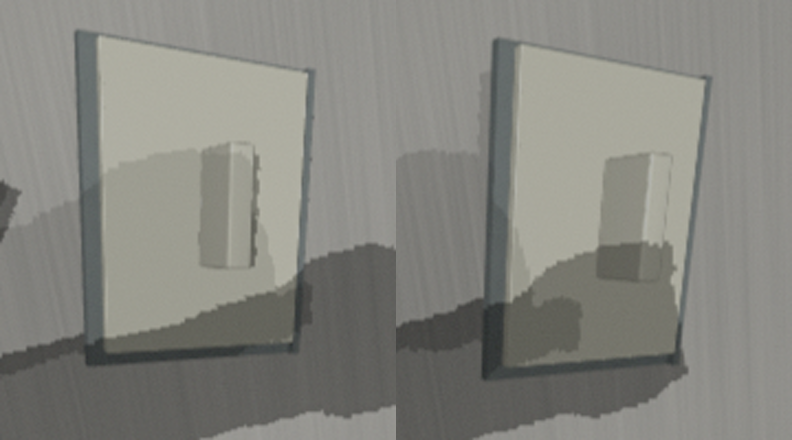

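The crops confirm the cover: a white plate on the grey stand with a rib handle in its middle (left crop, handle at (230,205)). Its plate corners are at (98,36), (309,70), (296,344) and (105,352). The triangulated edges should come out at 120 x 150 mm.

Run:
```python
from h import *
a,c1=load("cov1");b,c2=load("cov2")
L=np.array([[98,36],[309,70],[296,344],[105,352],[230,143],[253,144],[249,267],[229,268],[203,148],[200,265]],float)/2.2+[162,0]
Q=(np.array([[518,44],[707,77],[677,357],[505,367],[649,153],[671,154],[660,280],[641,279],[606,160],[597,276]],float)-[396,0])/2.2+[232,2]
P,g=tri(c1,L,c2,Q)
for p,q in zip(P,g):print((p*1000).round(1),(q*1000).round(1))
for i,j in((0,1),(3,2),(0,3),(1,2),(4,7),(5,6),(4,5),(0,2),(1,3)):print(i,j,(np.linalg.norm(P[i]-P[j])*1000).round(1))
ctr=P[:4].mean(0);n=np.linalg.svd(P[:4]-ctr)[2][2];n*=np.sign(n[2])
ey=(P[0]+P[1]-P[2]-P[3]);ey/=np.linalg.norm(ey);ex=np.cross(ey,n)
print("ctr",ctr,"n",n,"tilt",np.degrees(np.arccos(n[2])),"ey",ey,"ex",ex)
h=P[4:8].mean(0)-ctr;print("handle",h@ex,h@ey,h@n)
```

```text
[545.3 296.5  90.8] 0.1
[651.  279.   38.3] 0.0
[626.6 128.6  38.4] 1.0
[520.2 149.   93.9] 0.4
[599.9 240.5  96.3] 0.3
[611.1 238.8  93.6] 0.2
[601.2 181.4  97.1] 0.0
[591.2 183.   99.4] 1.0
[586.7 243.5  67.4] 1.2
[576.3 185.5  70. ] 0.3
0 1 119.3
3 2 121.7
0 3 149.7
1 2 152.4
4 7 58.3
5 6 58.3
4 5 11.6
0 2 193.7
1 3 192.6
ctr [0.58576532 0.21325096 0.06537284] n [ 0.44365863 -0.06416754  0.89389571] tilt 26.633061807397638 ey [ 0.16395731  0.98641009 -0.01063613] ex [ 0.88106526 -0.15127954 -0.44815009]
handle -0.00033830934876033167 -0.0001365325276786027 0.034763839817717544
```

```bash
cat >> h.py <<'E'
def tool(yaw,tilt):
    """tool attitude for a cover at this yaw; tilt>0: +x edge low (deg)"""
    C=Rn.from_euler("z",yaw,degrees=True)*Rn.from_euler("y",tilt,degrees=True);M=C.as_matrix()
    return Rn.from_matrix(np.c_[M[:,1],M[:,0],-M[:,2]])
def go(yaw,tilt,pos):
    s=state();w,x,y,z=s["orientation"];r=tool(yaw,tilt)*Rn.from_quat([x,y,z,w]).inv()
    print("lin",(np.array(pos)-s["eef_pos"]).round(4),"ang",r.as_rotvec(degrees=True).round(2),"at",s["eef_pos"].round(4))
E
python3 - <<'E'
from h import *
n=-tool(-9.6,27.7).as_matrix()[:,2];c=np.array([.5858,.2133,.0654]);print(n)
go(-9.6,27.7,c+n*.09);go(-9.6,27.7,c+n*.004)
E
```

```text
[ 0.45833241 -0.07752113  0.88539363]
lin [ 0.1305  0.0581 -0.1273] ang [ 4.33 27.54 -1.12] at [0.4965 0.1482 0.2724]
lin [ 0.0911  0.0648 -0.2034] ang [ 4.33 27.54 -1.12] at [0.4965 0.1482 0.2724]
```

Emit:
servo_tool --rows '[{"linear": [0.13, 0.058, -0.09], "angular": [4.3, 27.5, -1.1], "fingers": 1}, {"linear": [0.13, 0.058, -0.09], "angular": [4.3, 27.5, -1.1], "fingers": 1}, {"linear": [0.13, 0.058, -0.09], "angular": [4.3, 27.5, -1.1], "fingers": 1}, {"linear": [0.13, 0.058, -0.127], "angular": [4.3, 27.5, -1.1], "fingers": 1}, {"linear": [0.13, 0.058, -0.127], "angular": [4.3, 27.5, -1.1], "fingers": 1}, {"linear": [0.13, 0.058, -0.127], "angular": [4.3, 27.5, -1.1], "fingers": 1}, {"linear": [0.13, 0.058, -0.127], "angular": [4.3, 27.5, -1.1], "fingers": 1}]'

```text
clock: 3.88
eef_pos: [0.6165, 0.2034, 0.1426]
orientation: [-0.184, 0.742, 0.626, -0.155]
wrist_force: [29.7, 5.4, 25.4]
gripper_width: 0.999
finger_force: 0.0
```

Run:
```python
from h import *
n=-tool(-9.6,27.7).as_matrix()[:,2];c=np.array([.5858,.2133,.0654]);print(n,state()["joints"].round(3))
go(-9.6,27.7,c+n*.09);go(-9.6,27.7,c+n*.004)
```

```text
[ 0.45833241 -0.07752113  0.88539363] [0.15  1.177 1.221 2.08  0.148 1.855]
lin [0.0105 0.003  0.0025] ang [-0.09 -0.11  0.13] at [0.6165 0.2034 0.1426]
lin [-0.0289  0.0096 -0.0737] ang [-0.09 -0.11  0.13] at [0.6165 0.2034 0.1426]
```

Emit:
servo_tool --rows '[{"linear": [-0.012, 0.005, -0.025], "angular": [0, 0, 0], "fingers": 1}, {"linear": [-0.012, 0.005, -0.025], "angular": [0, 0, 0], "fingers": 1}, {"linear": [-0.012, 0.005, -0.025], "angular": [0, 0, 0], "fingers": 1}]'

```text
clock: 4.13
eef_pos: [0.601, 0.2091, 0.1049]
orientation: [-0.188, 0.74, 0.625, -0.162]
wrist_force: [-0.2, 0.2, 1.7]
gripper_width: 0.997
finger_force: 0.0
```

Run:
```python
from h import *
n=-tool(-9.6,27.7).as_matrix()[:,2];c=np.array([.5858,.2133,.0654]);s=state();print(s["joints"].round(3),s["wrist_force"])
go(-9.6,27.7,c+n*.05);go(-9.6,27.7,c+n*.004)
im,cc=shot("wrist","grasp1")
print(proj(cc,[c+n*.034,c+n*.034+tool(-9.6,27.7).as_matrix()[:,0]*.03,c+n*.034-tool(-9.6,27.7).as_matrix()[:,0]*.03]))
```

```text
[0.161 1.093 0.935 1.892 0.151 1.863] [-0.17429664  0.1687599   1.66357237]
lin [0.0077 0.0003 0.0048] ang [ 0.11 -1.06 -0.02] at [0.601  0.2091 0.1049]
lin [-0.0134  0.0039 -0.0359] ang [ 0.11 -1.06 -0.02] at [0.601  0.2091 0.1049]
[[270.134674   231.54682397]
 [270.56786242 180.0907595 ]
 [269.74269787 278.10750661]]
```

View pics/grasp1.png

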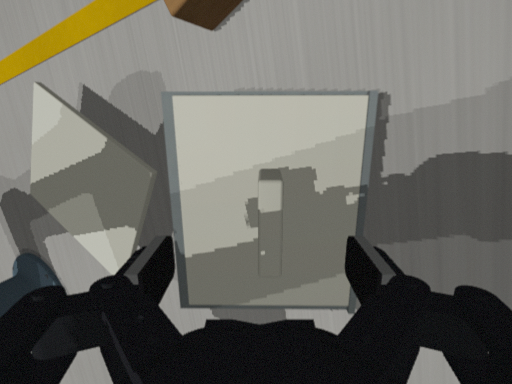

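The view shows the rib handle at u 258–283, v 170–278, centred at (270,228). The predicted handle centre was (270,231), so the measurement holds. I'll let the arm settle, then go down.

Emit:
servo_tool --rows '[{"linear": [0, 0, 0], "angular": [0, 0, 0], "fingers": 1}, {"linear": [0, 0, 0], "angular": [0, 0, 0], "fingers": 1}]'

```text
clock: 4.35
eef_pos: [0.6103, 0.2107, 0.1233]
orientation: [-0.178, 0.743, 0.629, -0.146]
wrist_force: [1.2, -0.4, 1.0]
gripper_width: 1.006
finger_force: 0.0
```

Run:
```python
from h import *
n=-tool(-9.6,27.7).as_matrix()[:,2];c=np.array([.5858,.2133,.0654])
go(-9.6,27.7,c+n*.02);go(-9.6,27.7,c+n*.004)
```

```text
lin [-0.0153  0.0011 -0.0402] ang [-0.23  1.08 -0.02] at [0.6103 0.2107 0.1233]
lin [-0.0227  0.0023 -0.0544] ang [-0.23  1.08 -0.02] at [0.6103 0.2107 0.1233]
```

Emit:
servo_tool --rows '[{"linear": [-0.005, 0.0005, -0.012], "angular": [0, 0, 0], "fingers": 1}, {"linear": [-0.01, 0.001, -0.023], "angular": [0, 0, 0], "fingers": 1}, {"linear": [-0.013, 0.001, -0.033], "angular": [0, 0, 0], "fingers": 1}, {"linear": [-0.013, 0.001, -0.033], "angular": [0, 0, 0], "fingers": 1}, {"linear": [-0.013, 0.001, -0.033], "angular": [0, 0, 0], "fingers": 1}, {"linear": [-0.013, 0.001, -0.033], "angular": [0, 0, 0], "fingers": 1}]'

```text
clock: 4.85
eef_pos: [0.5955, 0.2118, 0.0877]
orientation: [-0.18, 0.742, 0.628, -0.149]
wrist_force: [0.1, 0.5, 0.1]
gripper_width: 1.001
finger_force: 0.0
```

Run:
```python
from h import *
n=-tool(-9.6,27.7).as_matrix()[:,2];c=np.array([.5858,.2133,.0654]);print(state()["dq"].round(3))
go(-9.6,27.7,c+n*.004)
```

```text
[ 0.001  0.018 -0.01  -0.004  0.     0.001]
lin [-0.0078  0.0012 -0.0187] ang [-0.17  0.66 -0.05] at [0.5955 0.2118 0.0877]
```

Emit:
servo_tool --rows '[{"linear": [-0.004, 0.001, -0.009], "angular": [0, 0.6, 0], "fingers": 1}, {"linear": [-0.008, 0.001, -0.018], "angular": [0, 0.6, 0], "fingers": 1}, {"linear": [-0.008, 0.001, -0.018], "angular": [0, 0.6, 0], "fingers": 1}, {"linear": [-0.008, 0.001, -0.018], "angular": [0, 0.6, 0], "fingers": 0}, {"linear": [-0.008, 0.001, -0.018], "angular": [0, 0.6, 0], "fingers": 0}, {"linear": [-0.008, 0.001, -0.018], "angular": [0, 0.6, 0], "fingers": 0}, {"linear": [-0.008, 0.001, -0.018], "angular": [0, 0.6, 0], "fingers": 0}, {"linear": [-0.008, 0.001, -0.018], "angular": [0, 0.6, 0], "fingers": 0}, {"linear": [-0.008, 0.001, -0.018], "angular": [0, 0.6, 0], "fingers": 0}, {"linear": [-0.008, 0.001, -0.018], "angular": [0, 0.6, 0], "fingers": 0}]'

```text
clock: 5.68
eef_pos: [0.5855, 0.2126, 0.0661]
orientation: [-0.185, 0.741, 0.627, -0.156]
wrist_force: [4.5, -0.7, 7.1]
gripper_width: 0.159
finger_force: 59.8
```

The grip is good: the opening is 13.5 mm with 60 N on the pads. I'll work out the bin waypoints.

```bash
cat >> h.py <<'E'
BIN=np.array([.5975,-.1854,.0855]);YAW=-3.4;HT=.0065
def wp(bx,bz,th,y=0):
    """TCP for lip-edge lower corner at bin (bx,bz) mm, lip edge low by th deg"""
    Z=Rn.from_euler("z",YAW,degrees=True);t=np.radians(th)
    o=np.array([bx,y,bz])/1000+.06*np.array([np.cos(t),0,np.sin(t)])+HT*np.array([-np.sin(t),0,np.cos(t)])
    return BIN+Z.apply(o)
E
python3 - <<'E'
from h import *
print(state()["joints"].round(3));go(YAW,-14,wp(-40,45,14));go(YAW,-14,wp(-43,4,14))
E
```

```text
[0.168 1.027 0.701 1.711 0.156 1.868]
lin [ 0.0286 -0.399   0.0852] ang [ -4.79 -41.76   5.84] at [0.5855 0.2126 0.0661]
lin [ 0.0256 -0.3988  0.0442] ang [ -4.79 -41.76   5.84] at [0.5855 0.2126 0.0661]
```

Emit:
servo_tool --rows '[{"linear": [0, 0, 0.015], "angular": [0, 0, 0], "fingers": 0}, {"linear": [0, 0, 0.03], "angular": [0, 0, 0], "fingers": 0}, {"linear": [-0.005, -0.002, 0.045], "angular": [-1, -5, 0], "fingers": 0}, {"linear": [-0.01, -0.005, 0.06], "angular": [-1.5, -10, 0], "fingers": 0}, {"linear": [-0.01, -0.005, 0.08], "angular": [-2.5, -15, 0], "fingers": 0}, {"linear": [-0.01, -0.005, 0.1], "angular": [-2.5, -15, 0], "fingers": 0}, {"linear": [-0.01, -0.005, 0.1], "angular": [-2.5, -15, 0], "fingers": 0}]'

```text
clock: 6.27
eef_pos: [0.5739, 0.2081, 0.1702]
orientation: [-0.085, 0.758, 0.643, -0.07]
wrist_force: [0.7, -0.1, -1.1]
gripper_width: 0.152
finger_force: 59.0
```

Run:
```python
from h import *
go(YAW,-14,wp(-40,45,14))
```

```text
lin [ 0.0402 -0.3945 -0.0189] ang [ -3.13 -26.5    5.92] at [0.5739 0.2081 0.1702]
```

Emit:
servo_tool --rows '[{"linear": [0.004, -0.035, 0.01], "angular": [-0.4, -4, 0.5], "fingers": 0}, {"linear": [0.008, -0.07, 0.01], "angular": [-0.8, -8, 1], "fingers": 0}, {"linear": [0.012, -0.105, 0.01], "angular": [-1.2, -12, 2], "fingers": 0}, {"linear": [0.016, -0.14, 0.01], "angular": [-1.6, -16, 3], "fingers": 0}, {"linear": [0.02, -0.175, 0.01], "angular": [-2, -20, 4], "fingers": 0}, {"linear": [0.024, -0.21, 0.01], "angular": [-2.6, -23, 5], "fingers": 0}, {"linear": [0.028, -0.245, 0.01], "angular": [-3.1, -26.5, 5.9], "fingers": 0}, {"linear": [0.032, -0.28, 0.01], "angular": [-3.1, -26.5, 5.9], "fingers": 0}, {"linear": [0.036, -0.315, 0.005], "angular": [-3.1, -26.5, 5.9], "fingers": 0}, {"linear": [0.04, -0.35, -0.005], "angular": [-3.1, -26.5, 5.9], "fingers": 0}, {"linear": [0.04, -0.375, -0.012], "angular": [-3.1, -26.5, 5.9], "fingers": 0}, {"linear": [0.04, -0.3945, -0.019], "angular": [-3.1, -26.5, 5.9], "fingers": 0}, {"linear": [0.04, -0.3945, -0.019], "angular": [-3.1, -26.5, 5.9], "fingers": 0}, {"linear": [0.04, -0.3945, -0.019], "angular": [-3.1, -26.5, 5.9], "fingers": 0}, {"linear": [0.04, -0.3945, -0.019], "angular": [-3.1, -26.5, 5.9], "fingers": 0}]'

```text
clock: 7.52
eef_pos: [0.6149, -0.1866, 0.1462]
orientation: [0.087, 0.723, 0.68, 0.082]
wrist_force: [0.2, 1.1, -1.1]
gripper_width: 0.153
finger_force: 59.0
```

Run:
```python
from h import *
go(YAW,-14,wp(-40,45,14));go(YAW,-14,wp(-43,3,14))
a,c=shot("wrist","pre");b,c2=shot("side","pres")
u,v=map(int,proj(c2,[BIN])[0]);print(u,v)
B=cv2.resize(b[v-60:v+60,u-60:u+60],(384,384),interpolation=cv2.INTER_CUBIC)
C=np.hstack([a[:, 60:460],B]);cv2.imwrite("pics/prec.png",C);print(C.shape)
```

```text
lin [-0.0008  0.0002  0.0051] ang [-0.05 -0.28  0.11] at [ 0.6149 -0.1866  0.1462]
lin [-0.0038  0.0004 -0.0369] ang [-0.05 -0.28  0.11] at [ 0.6149 -0.1866  0.1462]
237 155
(384, 784, 3)
```

View pics/prec.png

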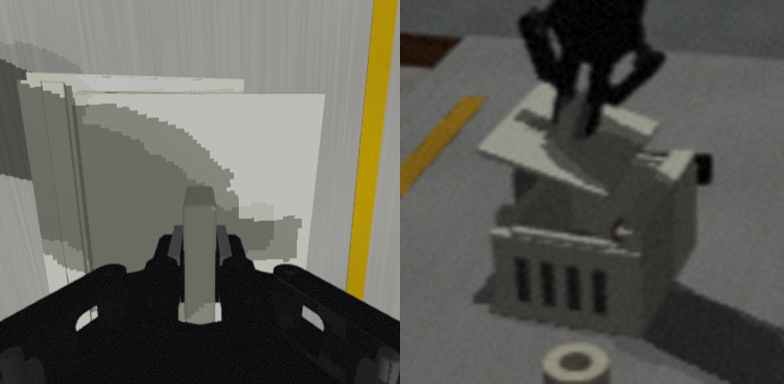

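The left picture (wrist) shows the cover held tilted with its far edge at v≈93, its right corner at (324,94) and its left edge just right of the lip (u≈75–90). The right picture (side) shows the cover above the bin with its lip edge low. I'll check the cover's place in the grip by projecting its corners.

Run:
```python
from h import *
p=viewer.camera_params("wrist");K=np.array(p["camera_matrix"]);T=np.linalg.inv(np.array(p["T_tool_cam"]))
for zt in(-.002,.0005,.003):
    X=np.array([[.075,-.06,zt,1],[.075,.06,zt,1]]);q=(K@(T@X.T)[:3]).T;print(zt,(q[:,:2]/q[:,2:]).round(1).tolist())
a,c=load("pre");g=cv2.cvtColor(a,cv2.COLOR_BGR2GRAY).astype(int)
for u in(200,250,300,350):print(u,g[84:104,u].tolist())
for v in(110,140,180):print(v,g[v,120:170].tolist(),"|",g[v,368:396].tolist())
b=wp(-40,45,14)
Z=Rn.from_euler("z",YAW,degrees=True)
pr=lambda x,y,z:proj(c,[BIN+Z.apply(np.array([x,y,z])/1000)])[0].round(1)
print("lip inner top corners",pr(-50,82,17),pr(-50,0,17),"outer top +y",pr(-72.5,88,17),"rim edge +y",pr(30,88,0))
```

```text
-0.002 [[133.7, 94.6], [389.9, 94.4]]
0.0005 [[135.9, 94.9], [387.6, 94.7]]
0.003 [[138.0, 95.2], [385.4, 95.0]]
200 [189, 188, 189, 189, 188, 184, 179, 167, 148, 161, 182, 188, 189, 188, 188, 189, 188, 187, 188, 187]
250 [189, 189, 189, 188, 188, 187, 181, 176, 162, 152, 172, 187, 188, 189, 189, 187, 189, 189, 188, 189]
300 [188, 187, 187, 188, 188, 189, 180, 175, 163, 168, 181, 189, 188, 188, 188, 189, 189, 187, 188, 188]
350 [151, 152, 153, 152, 153, 152, 151, 151, 144, 161, 182, 188, 188, 188, 189, 188, 188, 188, 188, 188]
110 [109, 108, 111, 109, 107, 105, 95, 85, 98, 108, 109, 108, 93, 82, 82, 88, 104, 107, 107, 108, 107, 105, 108, 108, 106, 112, 131, 132, 131, 131, 132, 130, 130, 131, 131, 132, 131, 130, 131, 132, 131, 132, 132, 132, 131, 131, 130, 132, 132, 132] | [189, 189, 187, 187, 188, 188, 189, 188, 187, 188, 189, 186, 188, 189, 187, 170, 148, 146, 150, 149, 148, 148, 147, 147, 150, 151, 151, 149]
140 [109, 109, 108, 109, 109, 108, 110, 111, 108, 98, 88, 88, 108, 109, 107, 98, 81, 83, 84, 95, 106, 106, 107, 107, 105, 106, 106, 106, 106, 106, 108, 105, 106, 106, 108, 108, 106, 106, 105, 107, 106, 110, 108, 106, 108, 108, 107, 106, 107, 107] | [188, 188, 189, 188, 188, 189, 188, 187, 187, 189, 189, 183, 159, 150, 148, 149, 152, 151, 148, 149, 149, 148, 152, 151, 154, 151, 148, 150]
180 [108, 110, 108, 108, 109, 108, 108, 107, 108, 107, 109, 105, 108, 105, 93, 86, 98, 107, 108, 103, 83, 82, 82, 88, 104, 110, 108, 105, 108, 106, 106, 106, 106, 105, 107, 108, 106, 106, 107, 107, 107, 107, 109, 107, 106, 109, 107, 107, 106, 107] | [188, 188, 189, 189, 188, 190, 187, 177, 152, 152, 153, 151, 151, 150, 152, 151, 153, 152, 150, 152, 151, 152, 152, 151, 155, 151, 153, 155]
lip inner top corners [125.   84.2] [141.5 221.8] outer top +y [78.1 71.5] rim edge +y [257.5  79.2]
```

Emit:
servo_tool --rows '[{"linear": [-0.003, -0.001, -0.01], "angular": [0, 0, 0], "fingers": 0}, {"linear": [-0.003, -0.001, -0.018], "angular": [0, 0, 0], "fingers": 0}, {"linear": [-0.003, -0.001, -0.025], "angular": [0, 0, 0], "fingers": 0}, {"linear": [-0.003, -0.001, -0.025], "angular": [0, 0, 0], "fingers": 0}, {"linear": [-0.003, -0.001, -0.025], "angular": [0, 0, 0], "fingers": 0}, {"linear": [-0.003, -0.001, -0.025], "angular": [0, 0, 0], "fingers": 0}]'

```text
clock: 8.12
eef_pos: [0.6122, -0.1877, 0.1221]
orientation: [0.088, 0.723, 0.68, 0.082]
wrist_force: [0.2, -0.1, -0.9]
gripper_width: 0.155
finger_force: 59.0
```

Run:
```python
from h import *
go(YAW,-14,wp(-43,3,14))
```

```text
lin [-0.0011  0.0015 -0.0128] ang [ 0.01 -0.19  0.08] at [ 0.6122 -0.1877  0.1221]
```

Emit:
servo_tool --rows '[{"linear": [0, 0.0005, -0.006], "angular": [0, 0, 0], "fingers": 0}, {"linear": [0, 0.0005, -0.011], "angular": [0, 0, 0], "fingers": 0}, {"linear": [0, 0.0005, -0.013], "angular": [0, 0, 0], "fingers": 0}, {"linear": [0, 0.0005, -0.013], "angular": [0, 0, 0], "fingers": 0}, {"linear": [0, 0.0005, -0.013], "angular": [0, 0, 0], "fingers": 0}]'

```text
clock: 8.53
eef_pos: [0.6117, -0.1873, 0.1085]
orientation: [0.087, 0.723, 0.68, 0.082]
wrist_force: [0.2, 0.0, -1.2]
gripper_width: 0.152
finger_force: 59.0
```

Emit:
servo_tool --rows '[{"linear": [0, 0, -0.001], "angular": [0, 0, 0], "fingers": 0}, {"linear": [0, 0, -0.002], "angular": [0, 0, 0], "fingers": 0}, {"linear": [0, 0, -0.002], "angular": [0, 0, 0], "fingers": 0}, {"linear": [0, 0, -0.002], "angular": [0, 0, 0], "fingers": 0}]'

```text
clock: 8.87
eef_pos: [0.612, -0.1874, 0.1069]
orientation: [0.088, 0.723, 0.68, 0.082]
wrist_force: [1.0, -0.0, -1.1]
gripper_width: 0.153
finger_force: 59.0
```

Run:
```python
from h import *
b,c2=shot("side","ins");a,_=shot("wrist","insw")
u,v=map(int,proj(c2,[BIN])[0])
B=cv2.resize(b[v-50:v+50,u-50:u+50],(400,400),interpolation=cv2.INTER_CUBIC)
C=np.hstack([cv2.resize(a[60:260,110:310],(400,400),interpolation=cv2.INTER_CUBIC),B]);cv2.imwrite("pics/insc.png",C)
```

```text
(no output)
```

View pics/insc.png

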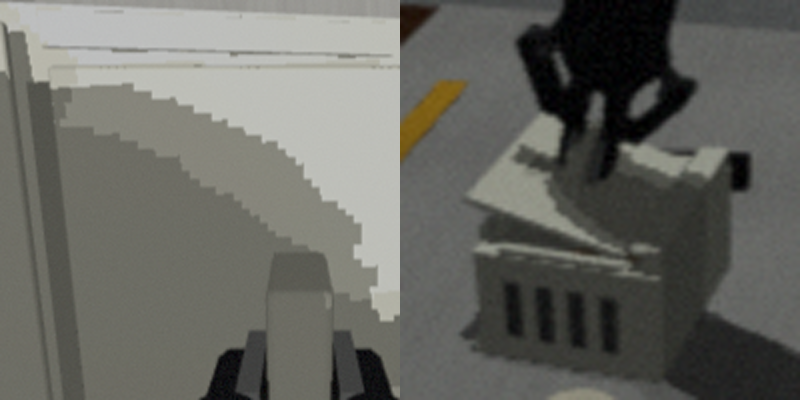

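The left picture shows the lip band at u<30 and the cover's lip edge at u≈50, low and clear of the lip. The right picture shows the cover tilted on the bin. There's no contact force yet, so I'll slide it under the lip.

Emit:
servo_tool --rows '[{"linear": [-0.004, 0.0002, -0.0003], "angular": [0, 0, 0], "fingers": 0}, {"linear": [-0.008, 0.0005, -0.0005], "angular": [0, 0, 0], "fingers": 0}, {"linear": [-0.012, 0.0007, -0.0005], "angular": [0, 0, 0], "fingers": 0}, {"linear": [-0.014, 0.0008, -0.0005], "angular": [0, 0, 0], "fingers": 0}, {"linear": [-0.014, 0.0008, -0.0005], "angular": [0, 0, 0], "fingers": 0}, {"linear": [-0.014, 0.0008, -0.0005], "angular": [0, 0, 0], "fingers": 0}]'

```text
clock: 9.47
eef_pos: [0.5978, -0.1866, 0.1064]
orientation: [0.088, 0.723, 0.68, 0.082]
wrist_force: [0.0, -0.5, -1.2]
gripper_width: 0.151
finger_force: 59.0
```

Emit:
servo_tool --rows '[{"linear": [-0.001, 0, 0], "angular": [0, 0, 0], "fingers": 0}, {"linear": [-0.002, 0.0001, 0], "angular": [0, 0, 0], "fingers": 0}, {"linear": [-0.003, 0.0002, 0], "angular": [0, 0, 0], "fingers": 0}, {"linear": [-0.003, 0.0002, 0], "angular": [0, 0, 0], "fingers": 0}, {"linear": [-0.003, 0.0002, 0], "angular": [0, 0, 0], "fingers": 0}]'

```text
clock: 9.88
eef_pos: [0.595, -0.1864, 0.1064]
orientation: [0.088, 0.723, 0.68, 0.082]
wrist_force: [-0.1, -0.1, -1.4]
gripper_width: 0.154
finger_force: 59.0
```

Emit:
servo_tool --rows '[{"linear": [-0.001, 0, 0], "angular": [0, 0, 0], "fingers": 0}, {"linear": [-0.002, 0.0001, 0], "angular": [0, 0, 0], "fingers": 0}, {"linear": [-0.002, 0.0001, 0], "angular": [0, 0, 0], "fingers": 0}, {"linear": [-0.002, 0.0001, 0], "angular": [0, 0, 0], "fingers": 0}]'

```text
clock: 10.22
eef_pos: [0.5939, -0.1865, 0.1069]
orientation: [0.088, 0.723, 0.68, 0.083]
wrist_force: [3.9, -0.1, -3.0]
gripper_width: 0.156
finger_force: 58.8
```

Run:
```python
from h import *
print(state()["wrist_force"],state()["wrist_torque"])
b,c2=shot("side","ins2");a,c=shot("wrist","insw2")
u,v=map(int,proj(c2,[BIN])[0])
B=cv2.resize(b[v-50:v+50,u-50:u+50],(400,400),interpolation=cv2.INTER_CUBIC)
C=np.hstack([cv2.resize(a[40:240,80:280],(400,400),interpolation=cv2.INTER_CUBIC),B]);cv2.imwrite("pics/insc2.png",C)
```

```text
[ 3.86731098 -0.14256452 -3.02732829] [-0.07805388 -0.51505525 -0.20073861]
```

View pics/insc2.png

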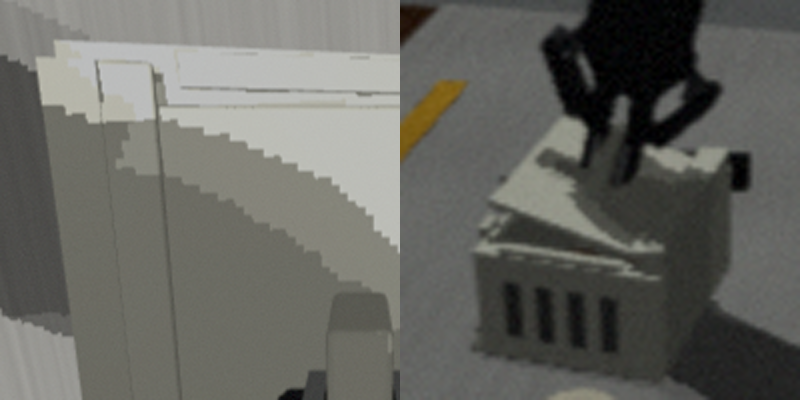

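The cover's edge is now under the lip: the lip band (u 100–180) overlaps the plate, and Fx=+4 N shows wall contact where predicted. Next I'll rotate it down.

Run:
```python
from h import *
for th in(10,6,3,0,-1):go(YAW,-th,wp(-60.2,0.5 if th>0 else 0,th,-1))
```

```text
lin [ 0.0012  0.0003 -0.0041] ang [0.27 3.89 0.1 ] at [ 0.594  -0.1865  0.1069]
lin [ 0.0023  0.0002 -0.0082] ang [0.51 7.88 0.1 ] at [ 0.594  -0.1865  0.1069]
lin [ 0.0029  0.0002 -0.0113] ang [ 0.69 10.88  0.1 ] at [ 0.594  -0.1865  0.1069]
lin [ 0.0033  0.0002 -0.0149] ang [ 0.87 13.87  0.1 ] at [ 0.594  -0.1865  0.1069]
lin [ 0.0034  0.0001 -0.0159] ang [ 0.93 14.87  0.1 ] at [ 0.594  -0.1865  0.1069]
```

Emit:
servo_tool --rows '[{"linear": [0.0015, 0, -0.002], "angular": [0.1, 2, 0], "fingers": 0}, {"linear": [0.002, 0, -0.004], "angular": [0.25, 4, 0], "fingers": 0}, {"linear": [0.0027, 0, -0.006], "angular": [0.4, 6, 0], "fingers": 0}, {"linear": [0.003, 0, -0.008], "angular": [0.5, 8, 0.1], "fingers": 0}, {"linear": [0.003, 0, -0.008], "angular": [0.5, 8, 0.1], "fingers": 0}, {"linear": [0.003, 0, -0.008], "angular": [0.5, 8, 0.1], "fingers": 0}]'

```text
clock: 10.82
eef_pos: [0.5959, -0.1865, 0.0981]
orientation: [0.037, 0.727, 0.685, 0.034]
wrist_force: [1.3, -0.9, -0.5]
gripper_width: 0.152
finger_force: 60.1
```

Run:
```python
from h import *
print(state()["wrist_force"],state()["wrist_torque"])
for th in(6,3,0,-1):go(YAW,-th,wp(-60.2,0.5 if th>0 else 0,th,-1))
```

```text
[ 1.27415418 -0.87383419 -0.53811524] [-0.22780251 -0.04486346 -0.07068777]
lin [0.0003 0.0002 0.0007] ang [ 0.01 -0.25  0.  ] at [ 0.5959 -0.1865  0.0981]
lin [ 0.0009  0.0001 -0.0025] ang [0.19 2.75 0.  ] at [ 0.5959 -0.1865  0.0981]
lin [ 0.0013  0.0001 -0.0061] ang [0.37 5.74 0.  ] at [ 0.5959 -0.1865  0.0981]
lin [ 0.0014  0.0001 -0.0071] ang [0.43 6.74 0.  ] at [ 0.5959 -0.1865  0.0981]
```

Emit:
servo_tool --rows '[{"linear": [0.0003, 0, -0.0015], "angular": [0.1, 1.5, 0], "fingers": 0}, {"linear": [0.0006, 0, -0.003], "angular": [0.2, 3, 0], "fingers": 0}, {"linear": [0.001, 0, -0.0048], "angular": [0.3, 4.5, 0], "fingers": 0}, {"linear": [0.0013, 0, -0.0065], "angular": [0.4, 6, 0], "fingers": 0}, {"linear": [0.0013, 0, -0.0075], "angular": [0.4, 6.5, 0], "fingers": 0}, {"linear": [0.0013, 0, -0.0075], "angular": [0.4, 6.5, 0], "fingers": 0}, {"linear": [0.0013, 0, -0.0075], "angular": [0.4, 6.5, 0], "fingers": 0}]'

```text
clock: 11.4
eef_pos: [0.5968, -0.1864, 0.0923]
orientation: [-0.004, 0.728, 0.686, -0.004]
wrist_force: [-3.5, -0.3, 7.3]
gripper_width: 0.155
finger_force: 61.4
```

Run:
```python
from h import *
print(state()["wrist_force"],state()["wrist_torque"])
for th in(3,0,-1):go(YAW,-th,wp(-60.2,0.5 if th>0 else 0,th,-1))
```

```text
[-3.48412062 -0.25047255  7.29856111] [ 0.01063833  0.33040196 -0.00955589]
lin [0.     0.     0.0033] ang [-0.19 -3.68  0.01] at [ 0.5968 -0.1864  0.0923]
lin [ 0.0005  0.     -0.0003] ang [-0.01 -0.68  0.01] at [ 0.5968 -0.1864  0.0923]
lin [ 0.0006  0.     -0.0014] ang [0.05 0.31 0.01] at [ 0.5968 -0.1864  0.0923]
```

Emit:
servo_tool --rows '[{"linear": [0, 0, -0.0015], "angular": [0, 0.3, 0], "fingers": 0}, {"linear": [0, 0, -0.003], "angular": [0, 0.6, 0], "fingers": 0}, {"linear": [0, 0, -0.004], "angular": [0, 0.6, 0], "fingers": 0}, {"linear": [0, 0, -0.004], "angular": [0, 0.6, 0], "fingers": 0}]'

```text
clock: 11.73
eef_pos: [0.5967, -0.1865, 0.0923]
orientation: [-0.007, 0.728, 0.686, -0.008]
wrist_force: [-13.6, 2.2, 27.3]
gripper_width: 0.153
finger_force: 64.0
```

Run:
```python
from h import *
print(state()["wrist_force"],state()["wrist_torque"])
go(YAW,0,wp(-60.2,0,0,-1))
a,c=shot("wrist","press");b,c2=shot("side","presss");t,c3=shot("top","presst")
u,v=map(int,proj(c2,[BIN])[0])
B=cv2.resize(b[v-50:v+50,u-50:u+50],(400,400),interpolation=cv2.INTER_CUBIC)
C=np.hstack([cv2.resize(a[40:240,240:440],(400,400),interpolation=cv2.INTER_CUBIC),B]);cv2.imwrite("pics/pressc.png",C)
```

```text
[-13.55730589   2.23355859  27.34080499] [ 0.62572142  1.33878608 -0.0026312 ]
lin [ 0.0005  0.0001 -0.0003] ang [ 0.04 -1.15  0.01] at [ 0.5967 -0.1865  0.0923]
```

View pics/pressc.png

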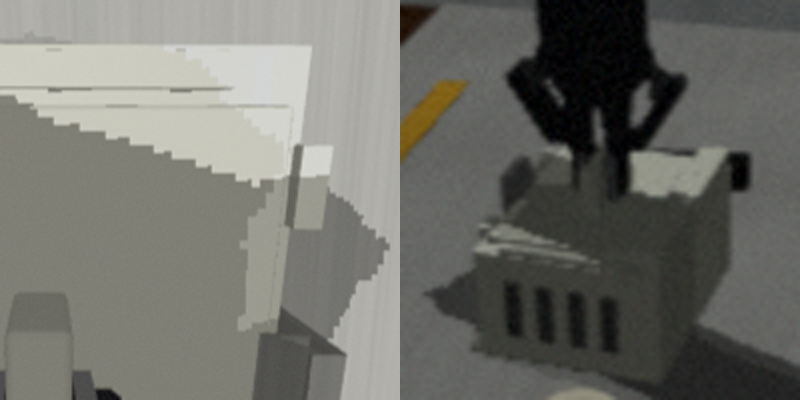

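The cover holds at z 0.0923 under 27 N. In the wrist crop the clip (from about (255,335)) overlaps the cover's edge (u≈285), so it looks snapped home. I'll relax the push, open partway to stay clear of the lip and clip, and lift straight up.

Emit:
servo_tool --rows '[{"linear": [0, 0, 0.002], "angular": [0, -0.6, 0], "fingers": 0}, {"linear": [0, 0, 0.0045], "angular": [0, -1.2, 0], "fingers": 0}, {"linear": [0, 0, 0.0045], "angular": [0, -1.2, 0], "fingers": 0}, {"linear": [0, 0, 0.0045], "angular": [0, -1.2, 0], "fingers": 0.35}, {"linear": [0, 0, 0.0045], "angular": [0, -1.2, 0], "fingers": 0.35}, {"linear": [0, 0, 0.0045], "angular": [0, -1.2, 0], "fingers": 0.35}, {"linear": [0, 0, 0.0045], "angular": [0, -1.2, 0], "fingers": 0.35}]'

```text
clock: 12.47
eef_pos: [0.5971, -0.1862, 0.0909]
orientation: [-0.002, 0.728, 0.686, -0.001]
wrist_force: [-0.5, -0.1, 0.6]
gripper_width: 0.35
finger_force: 0.0
```

Released with no force left. I'll lift up and shift towards -y so the camera looks straight down at the cover.

Emit:
servo_tool --rows '[{"linear": [0, 0, 0.02], "angular": [0, 0, 0], "fingers": 0.35}, {"linear": [0, 0, 0.045], "angular": [0, 0, 0], "fingers": 0.35}, {"linear": [0, 0, 0.08], "angular": [0, 0, 0], "fingers": 0.35}, {"linear": [0, -0.03, 0.12], "angular": [0, 0, 0], "fingers": 0.35}, {"linear": [-0.01, -0.06, 0.155], "angular": [0, 0, 0], "fingers": 0.35}, {"linear": [-0.01, -0.065, 0.16], "angular": [0, 0, 0], "fingers": 0.35}, {"linear": [-0.01, -0.065, 0.16], "angular": [0, 0, 0], "fingers": 0.35}, {"linear": [-0.01, -0.065, 0.16], "angular": [0, 0, 0], "fingers": 0.35}]'

```text
clock: 13.13
eef_pos: [0.5879, -0.2522, 0.252]
orientation: [-0.0, 0.728, 0.685, 0.0]
wrist_force: [0.2, 0.8, -0.2]
gripper_width: 0.351
finger_force: 0.0
```

Run:
```python
from h import *
a,c=shot("wrist","fin");b,c2=shot("side","fins");s=state();print(s["clock"],s["eef_pos"],s["wrist_force"])
Z=Rn.from_euler("z",YAW,degrees=True);pr=lambda *q:(proj(c,[BIN+Z.apply(np.array(q)/1000)])[0]).round(1)
x0,y0=160,0
print("crop px: nose rest",(pr(56,0,7)-[x0,y0])*2,"cover +x edge top",(pr(60,30,6)-[x0,y0])*2,(pr(60,-30,6)-[x0,y0])*2,"far y edge",(pr(0,75,6)-[x0,y0])*2,"handle top ends",(pr(0,30,40)-[x0,y0])*2,(pr(0,-30,40)-[x0,y0])*2,"clip top rest",(pr(63.5,18,22)-[x0,y0])*2,(pr(63.5,-18,22)-[x0,y0])*2)
u,v=map(int,proj(c2,[BIN])[0])
B=cv2.resize(b[v-50:v+50,u-50:u+50],(360,360),interpolation=cv2.INTER_CUBIC)
A=cv2.resize(a[y0:y0+220,x0:x0+215],None,fx=2,fy=2,interpolation=cv2.INTER_CUBIC)
B=cv2.copyMakeBorder(B,0,A.shape[0]-360,0,0,cv2.BORDER_CONSTANT)
cv2.imwrite("pics/finc.png",np.hstack([A,B]))
```

```text
13.2333 [ 0.58688476 -0.25034837  0.2496099 ] [ 0.92669247  0.45659402 -0.95675884]
crop px: nose rest [322.4 222.8] cover +x edge top [333.4 160.2] [326.6 282.2] far y edge [213.   59.4] handle top ends [214.2 152.2] [213.6 289.8] clip top rest [347.  183.6] [342.  260.8]
```

View pics/finc.png

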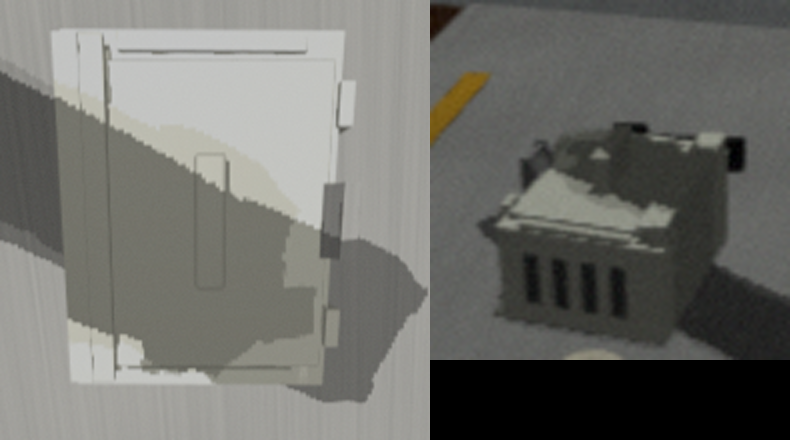

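The final view shows the cover lying flat between the ribs, with its far edge at v≈59 as predicted and its handle at (210,153)–(209,289). The clip's inner side is at u≈322 and its top corner at (345,183), matching its predicted rest position over the cover's edge. The gripper is clear, so I'm handing in.

```bash
python3 -c "
from bench import env
print(env.sign_off())"
```

```text
the job is handed in; nothing more can be done
None
```

The cover is closed on the bin: tucked under the lip, lying flat on the rim with the clip back at rest over its other edge, and released clear of the gripper. I handed the job in at about 13 s; it returned no verdict, so this rests on the last camera views and forces, and I didn't re-measure the label roll, carton and scanner, though the arm registered no contact near them.

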